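Stock two touch-up bottles in the free cells of a shuttered rack

TASK

Two of the six cells in the slanted bottle rack are empty, but the sprung shutters hide which. Before you pick up a bottle, feel down through the shutters with the empty gripper, deeper than a stored bottle's cap would let you, to find an empty cell; then put one of the two standing touch-up bottles into each empty cell, cap outward, and push it fully home on the cell's floor, under the shutters. Do not tip a bottle over, and leave the torch and the two jars where they stand.

Things in the scene. Friction and masses are not known exactly. Their poses are not given: they have to be found in the camera images.
- rack: fixed bottle rack: white box with blue rim on a dark steel stand (150 mm square foot; origin at the foot's underside centre). Four cells hold a bottle like the two on the table: a fingertip pushed through the shutters there meets the cap's top 21 mm below the face; in an empty cell it meets nothing (go down 26 mm or more to be sure). A bottle let go in a mouth may hang between the leaves until pushed down
- rack_top (a point): centre of the rack's slanted face, 88 mm (x) by 124 mm (y); z points straight out of it, 30 degrees from vertical, leaning to the robot's side; x up the slope, y left. 2 rows of 3 cells, 38 (x) by 36 (y) mm, 95 mm deep, walls 4 mm. Two black leaves 18 mm long, 2 mm thick, hinged on the low and high side, shut each mouth flush; under 1 N swings them into the cell; they spring shut
- cell_near_left (a point): near (lower) row, left: centre of this cell's mouth on the rack's slanted face; axes as those of rack_top (z straight out of the cell, x up the slope, y left)
- cell_near_middle (a point): near (lower) row, middle: centre of this cell's mouth on the rack's slanted face; axes as those of rack_top (z straight out of the cell, x up the slope, y left)
- cell_near_right (a point): near (lower) row, right: centre of this cell's mouth on the rack's slanted face; axes as those of rack_top (z straight out of the cell, x up the slope, y left)
- cell_far_left (a point): far (upper) row, left: centre of this cell's mouth on the rack's slanted face; axes as those of rack_top (z straight out of the cell, x up the slope, y left)
- cell_far_middle (a point): far (upper) row, middle: centre of this cell's mouth on the rack's slanted face; axes as those of rack_top (z straight out of the cell, x up the slope, y left)
- cell_far_right (a point): far (upper) row, right: centre of this cell's mouth on the rack's slanted face; axes as those of rack_top (z straight out of the cell, x up the slope, y left)
- bottle_1_mid (a point): touch-up paint bottle standing upright on the table: grey body 26 mm across and 40 mm tall, black cap 18 mm across and 34 mm tall above it, 74 mm in all, 40 g or so. The point lies on its axis, 37 mm above its foot; z runs from foot to cap
- bottle_2_mid (a point): touch-up paint bottle standing upright on the table: grey body 26 mm across and 40 mm tall, black cap 18 mm across and 34 mm tall above it, 74 mm in all, 40 g or so. The point lies on its axis, 37 mm above its foot; z runs from foot to cap
- torch_mid (a point): dark inspection torch standing on its head, 31 mm across, 109 mm tall; point at its centre. Bystander
- jar_green_mid (a point): white jar with a green lid, 64 mm across, 56 mm tall; point at its centre. Bystander
- jar_purple_mid (a point): purple jar, 60 mm across, 72 mm tall; point at its centre. Bystander
There are look-alikes about, which are no part of the job. Leave any orange or pink look-alike of the part that bears bottle_1_mid alone.

How it is judged:
On the way:
1. with both bottles still in their places, the empty gripper finds an empty cell: its fingertips go at least about 22 mm below the rack's face, deeper than a stored cap allows (z of the grasp point in the frame of rack_top between -0.09 and -0.003 m and x of the grasp point in the frame of rack_top between -0.044 and 0.044 m and y of the grasp point in the frame of rack_top between -0.062 and 0.062 m and distance of each of bottle_1_mid, bottle_2_mid from where it was at the start of the episode below 0.015 m), for 0.04 s.
At the end, for the whole second after the job is handed in: each of the two bottles stands in a cell of the rack, cap outward, its foot within 5 mm of the cell's floor and its axis within 15 degrees of the cell's, at rest and let go (z of bottle_1_mid in the frame of rack_top between -0.066 and -0.053 m and x of bottle_1_mid in the frame of rack_top between -0.044 and 0.044 m and y of bottle_1_mid in the frame of rack_top between -0.062 and 0.062 m and z of bottle_2_mid in the frame of rack_top between -0.066 and -0.053 m and x of bottle_2_mid in the frame of rack_top between -0.044 and 0.044 m and y of bottle_2_mid in the frame of rack_top between -0.062 and 0.062 m and angle between the z axis of each of bottle_1_mid, bottle_2_mid and the z axis of rack_top, either way round below 0.26 rad and angle between each of bottle_1_mid, bottle_2_mid's own z axis and vertical below 1.2 rad and linear speed of each of bottle_1, bottle_2 below 0.02 m/s); the robot touches nothing.
It fails at once if a bottle is tipped more than 65 degrees from upright (angle between any of bottle_1_mid, bottle_2_mid's own z axis and vertical above 1.13 rad).
It fails at once if the torch or a jar is shifted by more than 30 mm  (distance of any of torch_mid, jar_green_mid, jar_purple_mid from where it was at the start of the episode above 0.03 m).
It also fails if it takes over 72 s, if anything falls off the work surface, if the arm or the gripper's body presses on something with over 40 N, if the wrist force passes 120 N, or if a joint passes its speed limit or range.

ROBOT

A 6-joint arm with a two-finger parallel gripper is mounted at the origin on a cart in front of the work surface, level with it; the furniture and walls round the work are solid. World frame = base frame: x ahead of the robot, y to its left, z up, the work surface at z = 0. Lengths are in m, angles in rad, forces in N, time in s.
With the tool pointing down it reaches from about 0.4 to 0.925 m from the base axis. Payload 12.5 kg.
Tool frame: the origin (TCP) lies on the mounting face of the last link; the fingertips stand 190 mm ahead of it and the grasp point (between the pads) lies ahead of it (grip_depth is the z of the grasp point in the tool frame, in m); z points along the fingers, y is the line along which they close (so a half turn about z gives the same grasp; the last joint's range is limited). The gripper opens to 95 mm and grips with 3 to 60 N. Pads are 20 mm wide; open, the fingers measure 119 mm over their backs; the gripper's body (75 mm by 180 mm) begins 59 mm behind the grasp point.
Start: joints at [-1.445, 0.491, 1.559, -0, 1.092, -0.106], TCP at [0.144, -0.608, 0.405] pointing down, gripper open.
Joint ranges: [-3.1, 3.1], [-0.84, 2.19], [0.05, 2.79], [-1.13, 4.28], [0.06, 2.93], [-2.69, 2.69]. Speed limits (rad/s): [2.22, 2.22, 2.79, 3.14, 3.14, 3.14].

INTERFACE

Orientations are given as a unit quaternion [x, y, z, w].
In Python, from rig import sense, get_image, get_calibration, job_done, grip_depth gives the robot as it stands.
- The arm moves only by the shell command python3 -m pendant 'ROWS'. ROWS is JSON, a list of rows, each an object with "fingers": the opening, from -1 (shut) to 1 (fully open), so that 0 is half open; "linear": the shift along the world's x, y, z as a fraction of full scale, a list of three; "delta_rot": the turn, a rotation vector about the world's x, y, z as a fraction of full scale, a list of three. A call has 1 to 8 rows; each row is the pose to reach, as a shift and turn from the pose commanded when the call began; what a row does not reach only later rows make up. Full scale, the value 1, is 0.15 m for a shift and 60 degrees for a turn. A row lasts 1/10 s, in which the tool goes at most 50 mm and 8.59 degrees, less where a joint would pass 70% of its speed; a pose out of reach is approached as far as the arm can. A call with a number of a shift or a turn outside -1 to 1 is refused whole. A call with a gripper value outside its range is refused whole. The fingers move at their own pace and stop on an object; the grip force is fixed at half the most. Time passes only in rows, so rows that repeat a pose let the fingers close. It gives the time, the measured TCP pose, the force, the opening and the grip force at its end, in the units of the state.
- sense(): the state, without advancing time (a new reading comes with each control period).
- get_image(name): name is "scene" or "top" or "wrist"; returns (picture, depth): 420x560x3 uint8, red, green, blue; 420x560 float32, m along the optical axis (not along the pixel's ray), 0 where there is no reading.
- get_calibration(name): a dict with "mtx" (3x3 intrinsics, pixels), "k1" (the pictures are not rectified: a ray, as slopes to the right and down, at radius r is drawn at 1 + k1 r^2 times it, then the intrinsics apply), "eye" and "rotation" of the camera in the world. Camera axes: x right, y down, z forward; pixel columns grow to the right and rows downward; lengths in m; the calibration is good to about 2 mm. A picture is of the moment at which its call begins: read the wrist's pose just before it. get_calibration takes no time and is no camera call; for the wrist camera it gives the pose at the moment of the call.
- job_done(): hands the job in; it is judged then, once.
The state is a dict: "clock": time; "qpos": joint angles; "dq": joint speeds; "joint_efforts": joint torques, N m; "tcp_pos": TCP position; "tcp_rot": TCP orientation; "ft_force": force on the tool from outside, world axes, zero at the start; "moment": the same for the moment, N m; "opening": opening from 0.0 (shut) to 1.0 (fully open); "finger_force": force on a finger pad.
Only numpy, scipy, OpenCV 4.12 (cv2) and the standard library are available. Lean on these libraries where they do the work, as an engineer would, in place of code of your own. Each camera call takes 0.05 s, during which the arm holds its last target. There are 200 camera calls.

## Working session

There is one attempt and no reset: what is moved stays moved. The work goes in short steps, Python scripts to look and compute and a shell command to move; the robot and the scene stay as the last step left them, time stands still between calls to the robot, and variables do not carry over. Pictures are saved under pics/ and viewed, at most 10 in all, crops included, and the job is handed in when it is done.

```bash
ls; mkdir -p pics
cat > h.py <<'E'
import numpy as np, cv2
from rig import sense,get_image,get_calibration,job_done,grip_depth
def grab(n):
    c=get_calibration(n); im,d=get_image(n); np.savez(f'{n}.npz',im=im,d=d,mtx=c['mtx'],k1=c['k1'],eye=c['eye'],rot=c['rotation']); return im,d,c
def load(n):
    z=np.load(f'{n}.npz'); return z['im'],z['d'],dict(mtx=z['mtx'],k1=float(z['k1']),eye=z['eye'],rotation=z['rot'])
def slopes(c,uv):
    uv=np.asarray(uv,float).reshape(-1,1,2)
    return cv2.undistortPoints(uv,np.array(c['mtx'],float),np.array([c['k1'],0,0,0.])).reshape(-1,2)
def rotm(c):
    R=np.array(c['rotation'],float)
    if R.size==4:
        from scipy.spatial.transform import Rotation; R=Rotation.from_quat(R).as_matrix()
    return R
def pts(c,d,uv):
    s=slopes(c,uv); uv=np.asarray(uv).astype(int); z=d[uv[:,1],uv[:,0]]
    P=np.c_[s*z[:,None],z]; return P@rotm(c).T+np.array(c['eye'])
def plane(c,uv,h):
    s=slopes(c,uv); r=np.c_[s,np.ones(len(s))]@rotm(c).T; e=np.array(c['eye'])
    return e+r*((h-e[2])/r[:,2])[:,None]
E
python3 - <<'E'
from h import *
print(grip_depth,sense())
for n in ['scene','top','wrist']:
    im,d,c=grab(n); cv2.imwrite(f'pics/{n}0.png',im[:,:,::-1]); print(n,c)
E
```

```text
pics
0.1713 {'clock': 0.0, 'qpos': array([-1.44460892e+00,  4.91572434e-01,  1.55945418e+00, -1.46922743e-05,
        1.09172535e+00, -1.05544577e-01]), 'dq': array([ 0.0003034 , -0.00018706, -0.00133772, -0.00127171, -0.0019665 ,
       -0.00065874]), 'joint_efforts': array([ 3.32941941e-03, -6.12634492e+01, -2.58170950e+01,  6.92979922e-02,
        4.83281922e-02, -7.96732229e-05]), 'tcp_pos': array([ 0.1435902 , -0.60824697,  0.404152  ]), 'tcp_rot': array([ 9.93294484e-01,  1.15610263e-01, -1.24995566e-05, -5.79554964e-04]), 'ft_force': array([-0.16072222,  0.14045081, -0.19503964]), 'moment': array([-0.02742452,  0.00360106,  0.02760075]), 'finger_force': 0.0, 'opening': 1.00070105391336}
scene {'mtx': array([[483.9897582 ,   0.        , 276.80227463],
       [  0.        , 483.9897582 , 212.9262581 ],
       [  0.        ,   0.        ,   1.        ]]), 'k1': -0.14523533770691277, 'eye': array([-0.1973973 , -0.69048269,  0.71646004]), 'rotation': array([ 0.78687696, -0.40489583,  0.21936396, -0.41080831])}
top {'mtx': array([[525.5568593 ,   0.        , 273.66960253],
       [  0.        , 525.5568593 , 203.81381896],
       [  0.        ,   0.        ,   1.        ]]), 'k1': -0.1453508057950806, 'eye': array([ 0.42038945, -0.20269211,  1.39481667]), 'rotation': array([ 0.71455637, -0.69869172,  0.01852533, -0.02993143])}
wrist {'mtx': array([[305.68676504,   0.        , 279.98116255],
       [  0.        , 305.68676504, 209.54164412],
       [  0.        ,   0.        ,   1.        ]]), 'k1': -0.04078907443482862, 'eye': array([ 0.2196061 , -0.59082874,  0.38431745]), 'rotation': array([ 0.77624872, -0.61441163, -0.08811279,  0.11032863])}
```

View pics/scene0.png

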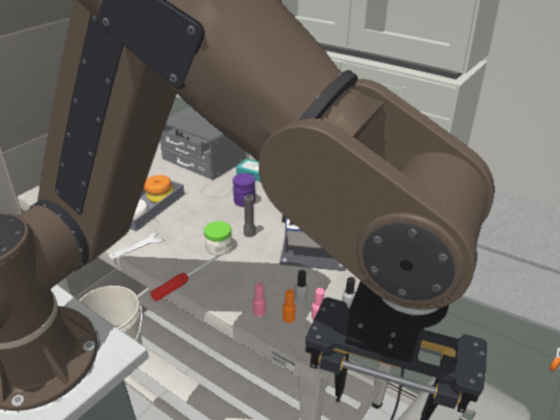

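View pics/top0.png

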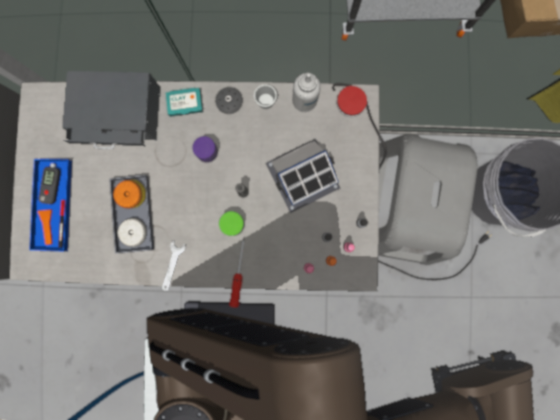

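The scene view shows the grey, black-capped bottles near (301,283) and (349,290), among pink and orange look-alikes. The top view shows the same caps near (327,237) and (362,222), the rack near (305,175), the torch near (243,187), the green jar near (232,223) and the purple jar near (205,148). Next I measure from the top view.

Run:
```python
from h import *
im,d,c=load('top')
crop=im[130:290,250:400]; cv2.imwrite('pics/crop1.png',cv2.resize(crop[:,:,::-1],(750,800)[0:2],interpolation=cv2.INTER_CUBIC)[:600*800//600][:800])
cv2.imwrite('pics/crop1.png',cv2.resize(crop[:,:,::-1],None,fx=3.75,fy=3.75,interpolation=cv2.INTER_CUBIC))
# caps: depth between 0.06 and 0.08
v,u=np.mgrid[0:420,0:560]; P=pts(c,d,np.c_[u.ravel(),v.ravel()]).reshape(420,560,3)
np.save('P.npy',P)
for (a,b) in [(327,237),(362,222),(331,261),(309,267),(349,246),(243,187),(232,223),(205,148)]:
    w=(slice(b-10,b+11),slice(a-10,a+11)); H=P[w][...,2]; m=H>0.05
    q=P[w][m]; t=np.percentile(q[:,2],90) if len(q) else 0
    m2=H>t-.012
    vv,uu=np.where(m2); cen=[a-10+uu.mean(),b-10+vv.mean()]
    print((a,b),len(q),'top z',round(t,4),cen,im[b,a],plane(c,[cen],.074)[0].round(4),P[w][m2].mean(0).round(4))
# table
print('table z',np.median(P[255:280,200:230,2]))
# rack face: points z>0.1 in window
w=(slice(135,215),slice(262,345)); Q=P[w].reshape(-1,3); Q=Q[Q[:,2]>0.06]; print(len(Q),Q[:,2].min(),Q[:,2].max())
# ransac plane w/ normal tilted 30deg
rng=np.random.default_rng(0);best=0
for _ in range(2000):
    t=Q[rng.choice(len(Q),3,False)]; n=np.cross(t[1]-t[0],t[2]-t[0]); l=np.linalg.norm(n)
    if l<1e-6: continue
    n/=l; n*=np.sign(n[2]); 
    if abs(n[2]-.866)>.05: continue
    k=abs((Q-t[0])@n)<.003
    if k.sum()>best: best=k.sum();K=k
q=Q[K];m=q.mean(0);n=np.linalg.svd(q-m)[2][2];n*=np.sign(n[2]);print(best,'n',n,'tilt',np.degrees(np.arccos(n[2])),'mean',m)
x=np.array([-n[0]*n[2],-n[1]*n[2],n[0]**2+n[1]**2]);x/=np.linalg.norm(x);y=np.cross(n,x)
A=(q-m)@np.c_[x,y];hull=cv2.minAreaRect(A.astype(np.float32)*1000);print(hull)
print('x',x,'y',y,'ext',np.percentile(A,[0.5,99.5],axis=0))
```

```text
(327, 237) 43 top z 0.0784 [np.float64(327.89473684210526), np.float64(236.71052631578948)] [47 45 44] [ 0.4311 -0.3183  0.074 ] [ 0.4317 -0.3132  0.1442]
(362, 222) 53 top z 0.0799 [np.float64(364.5609756097561), np.float64(221.4390243902439)] [57 56 55] [ 0.4714 -0.4102  0.074 ] [ 0.4656 -0.3903  0.2037]
(331, 261) 44 top z 0.0769 [np.float64(332.4146341463415), np.float64(260.9756097560976)] [141  77  38] [ 0.3705 -0.3308  0.074 ] [ 0.3705 -0.3308  0.074 ]
(309, 267) 44 top z 0.0789 [np.float64(309.0769230769231), np.float64(268.46153846153845)] [135  80  96] [ 0.3506 -0.2727  0.074 ] [ 0.3519 -0.2711  0.1088]
(349, 246) 47 top z 0.0782 [np.float64(350.625), np.float64(246.725)] [206 124 150] [ 0.4071 -0.3759  0.074 ] [ 0.4071 -0.3721  0.1079]
(243, 187) 94 top z 0.1118 [np.float64(239.42307692307693), np.float64(187.6025641025641)] [102 100  96] [ 0.55   -0.0928  0.074 ] [ 0.5435 -0.0985  0.1409]
(232, 223) 407 top z 0.0611 [np.float64(231.4607843137255), np.float64(222.88725490196077)] [109 187  64] [ 0.4603 -0.0751  0.074 ] [ 0.4604 -0.075   0.0736]
(205, 148) 385 top z 0.0765 [np.float64(203.76923076923077), np.float64(147.7087912087912)] [102  75 138] [0.6505 0.0015 0.074 ] [6.495e-01 6.000e-04 8.000e-02]
table z 0.0008291376104642145
2647 0.06020772890925197 1.3948166734851672
1429 n [-0.43967402 -0.22893412  0.8684906 ] tilt 29.716291292427822 mean [ 0.57460597 -0.26420337  0.12118164]
((-1.4616622924804688, -0.3910675048828125), (128.82540893554688, 94.12162017822266), 89.87702941894531)
x [0.7703216  0.4010992  0.49570563] y [-4.61834814e-01  8.86965955e-01  2.77555756e-17] ext [[-0.04711259 -0.06393791]
 [ 0.04508103  0.06360228]]
```

View pics/crop1.png

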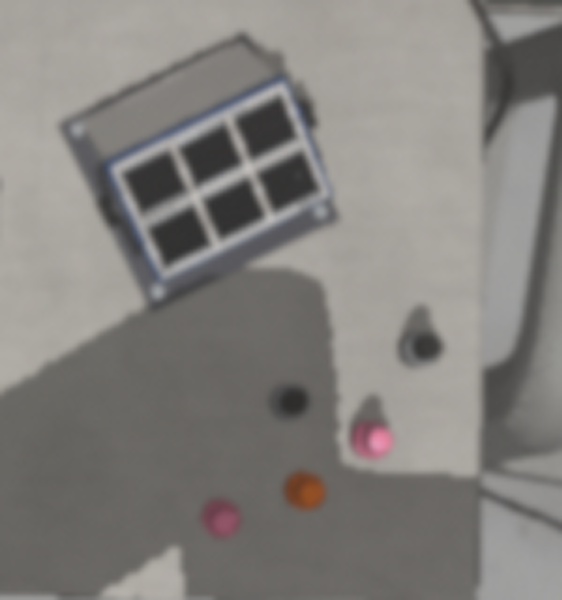

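The crop shows the rack's six black cells in a white frame, with the left column's near cell at crop (180,235) and the right column's far cell at (265,125). The black caps are at crop (293,400) and (423,346). Next I refine the cell centres and caps.

```bash
cat > tgt.py <<'E'
# pose helper: delta (in move units) from the current pose to a desired tip pose
from h import *
from scipy.spatial.transform import Rotation as Rn
def delta(tip,zdir,ydir,reach=.190):
    s=sense(); z=np.array(zdir)/np.linalg.norm(zdir); y=np.array(ydir,float); y-=z*(y@z); y/=np.linalg.norm(y)
    R=Rn.from_matrix(np.c_[np.cross(y,z),y,z]); cur=Rn.from_quat(s['tcp_rot'])
    rv=np.degrees((R*cur.inv()).as_rotvec()); t=np.array(tip)-reach*z
    return 'lin',((t-s['tcp_pos'])/.15).round(4),'rot',(rv/60).round(4),'dist mm',(1000*(t-s['tcp_pos'])).round(1),'deg',np.linalg.norm(rv).round(2)
E
python3 - <<'E'
from h import *
im,d,c=load('top'); P=np.load('P.npy')
n=np.array([-.43967,-.22893,.86849]); m=np.array([.574606,-.264203,.121182])
g=im.max(2); r=np.zeros_like(g); r[135:215,262:345]=1
mask=((g<75)&(r>0)).astype(np.uint8)
k,lab,st,cen=cv2.connectedComponentsWithStats(mask)
C=[]
for i in range(1,k):
    if st[i,4]>60:
        s=slopes(c,[cen[i]]);ray=(np.c_[s,[1.]]@rotm(c).T)[0];e=np.array(c['eye']);p=e+ray*((m-e)@n)/(ray@n)
        print(cen[i].round(1),st[i],p.round(4)); C.append(p)
C=np.array(C); print('mean',C.mean(0))
# caps on the dark mask near the two bottles, plane .074
for (a,b) in [(327,237),(362,222)]:
    w=im[b-8:b+9,a-8:a+9].max(2).astype(int); print(w)
    mm=w<62; vv,uu=np.where(mm); cc=[a-8+uu.mean(),b-8+vv.mean()]; print(cc,mm.sum(),plane(c,[cc],.074)[0])
E
```

```text
[320.5 163.7] [314 157  14  14 122] [ 0.6071 -0.2928  0.1301]
[305.7 170.9] [299 165  14  13 115] [ 0.5886 -0.2571  0.1301]
[290.8 178. ] [284 172  14  13 120] [ 0.5705 -0.2214  0.1304]
[326.4 178. ] [320 172  14  13 116] [ 0.5749 -0.3092  0.1094]
[312.  185.2] [306 179  13  13 113] [ 0.5563 -0.274   0.1093]
[297.4 192.6] [291 186  14  14 116] [ 0.5373 -0.2386  0.109 ]
mean [ 0.57244745 -0.26552281  0.11974135]
[[105 106 106 105 106 106 106 106 106 106 105 105 104 104 103 103 104]
 [106 106 106 106 106 105 105 105 105 104 105 105 105 104 105 103 104]
 [105 106 105 105 103 102 101 101 101 101 102 102 104 104 104 104 105]
 [106 104 104 103  99  95  92  90  89  89  91  95 100 103 104 105 105]
 [105 105 102  98  90  85  80  75  71  72  75  81  90 100 103 105 105]
 [104 103  99  91  83  78  71  61  56  55  58  64  78  94 102 104 104]
 [104 102  96  85  78  72  61  53  50  49  50  54  68  87  99 102 104]
 [103 101  92  82  75  66  54  48  47  47  48  51  63  83  97 101 102]
 [103 101  92  81  75  64  52  47  47  48  47  50  63  83  97 102 103]
 [104 102  95  82  75  66  54  49  47  47  48 
[... 1215 characters left out ...]
1  63  72 100 136 160 168]
 [159 144 114  99 106 100  77  60  57  60  62  65  77 107 140 160 167]
 [160 147 119 101 105 105  89  68  61  63  67  76  94 124 151 163 167]
 [162 151 129 106 103 109 103  89  81  82  89 100 119 144 161 167 168]
 [163 157 142 123 112 112 114 112 111 115 121 130 143 159 168 170 170]
 [163 161 156 144 132 125 126 131 136 141 147 155 160 166 170 171 170]
 [162 162 160 157 152 147 147 151 155 159 162 165 167 168 170 169 169]
 [162 162 162 162 160 160 161 163 165 166 167 167 168 168 168 168 169]
 [163 164 163 163 164 164 165 167 167 168 168 169 168 168 169 169 169]]
[np.float64(362.3333333333333), np.float64(222.08333333333334)] 12 [ 0.46962403 -0.4046009   0.074     ]
```

```bash
cat >> tgt.py <<'E'
C0=np.array([.5725,-.2655,.1197]); X=np.array([.7675,.4012,.5]); Y=np.array([-.4633,.8862,0]); N=np.array([-.4431,-.2317,.866])
def cell(r,c): return C0+X*(.021*r)+Y*(.04*c)   # r -1 near,+1 far; c +1 left
def rackxyz(p): return np.array([(p-C0)@v for v in (X,Y,N)])
def tip():
    s=sense(); R=Rn.from_quat(s['tcp_rot']).as_matrix(); return s['tcp_pos']+.19*R[:,2]
E
python3 - <<'E'
from tgt import *
print(delta(cell(-1,-1)+.06*N,-N,-Y))
E
```

```text
('lin', array([ 2.1369,  1.6064, -0.5241]), 'rot', array([ 0.1744, -0.4699,  0.2329]), 'dist mm', array([320.5, 241. , -78.6]), 'deg', np.float64(33.16))
```

```bash
python3 -m pendant '[{"fingers":-1,"linear":[0.33,0.25,0],"delta_rot":[0,0,0]},{"fingers":-1,"linear":[0.5,0.4,0],"delta_rot":[0,0,0.1]},{"fingers":-1,"linear":[0.75,0.6,0],"delta_rot":[0,0,0.2]},{"fingers":-1,"linear":[1,0.8,0],"delta_rot":[0,0,0.23]},{"fingers":-1,"linear":[1,0.8,0],"delta_rot":[0,0,0.23]}]'
python3 -m pendant '[{"fingers":-1,"linear":[0.25,0.2,0],"delta_rot":[0.03,-0.1,0]},{"fingers":-1,"linear":[0.5,0.4,0],"delta_rot":[0.07,-0.2,0]},{"fingers":-1,"linear":[0.75,0.6,0],"delta_rot":[0.13,-0.3,0]},{"fingers":-1,"linear":[1,0.8,0],"delta_rot":[0.2,-0.4,0]},{"fingers":-1,"linear":[1,0.8,0],"delta_rot":[0.2,-0.46,0]},{"fingers":-1,"linear":[1,0.8,0],"delta_rot":[0.2,-0.46,0]}]'
python3 - <<'E'
from tgt import *
im,d,c=grab('wrist'); cv2.imwrite('pics/w1.png',im[:,:,::-1])
print(delta(cell(-1,-1)+.06*N,-N,-Y)); print(rackxyz(tip()))
E
```

```text
clock: 0.65
tcp_pos: [0.2969, -0.4851, 0.4048]
tcp_rot: [0.972, 0.237, 0.0, -0.0]
ft_force: [-0.6, -0.7, -0.1]
opening: 0.635
finger_force: 0.0
clock: 1.25
tcp_pos: [0.4439, -0.3679, 0.4044]
tcp_rot: [0.939, 0.227, 0.256, -0.045]
ft_force: [0.6, -0.6, -1.1]
opening: 0.132
finger_force: 0.0
('lin', array([ 0.1382,  0.0082, -0.5255]), 'rot', array([0.0266, 0.0126, 0.0166]), 'dist mm', array([ 20.7,   1.2, -78.8]), 'deg', np.float64(2.03))
[ 0.00178365 -0.0382041   0.13785599]
```

View pics/w1.png

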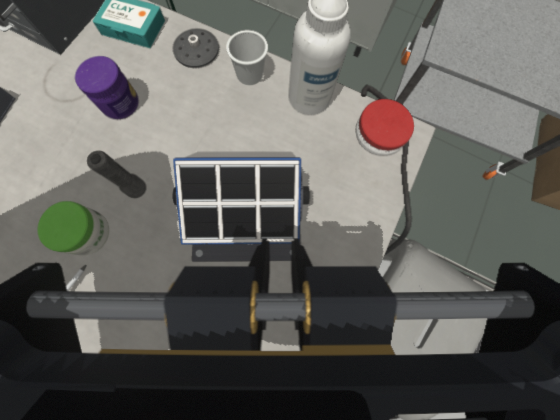

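The wrist view shows the rack upright, with blue-rim corners near (177,158), (300,158), (301,240) and (182,242). The black cells are clear, so I cross-check the cell centres from here.

Run:
```python
from tgt import *
im,d,c=load('wrist'); g=im.max(2); r=np.zeros_like(g); r[160:241,179:300]=1
mask=((g<90)&(r>0)).astype(np.uint8)
k,lab,st,cen=cv2.connectedComponentsWithStats(mask)
v,u=np.where((r>0)&(d>0)); Q=pts(c,d,np.c_[u,v]); z=np.array([rackxyz(p) for p in Q]); 
print('z of face in est frame', np.percentile(z[:,2],[5,25,50,75,95]).round(4))
f=abs(z[:,2]-np.median(z[:,2]))<.006; A=np.c_[z[f][:,:2],np.ones(f.sum())]; print('plane slope',np.linalg.lstsq(A,z[f][:,2],rcond=None)[0])
h=np.median(z[:,2])
L=[]
for i in range(1,k):
    if st[i,4]>150:
        s=slopes(c,[cen[i]]);ray=(np.c_[s,[1.]]@rotm(c).T)[0];e=np.array(c['eye']);n=N/np.linalg.norm(N);p=e+ray*((C0+h*n-e)@n)/(ray@n); L.append(rackxyz(p)); print(cen[i].round(1),st[i],L[-1].round(4))
print(np.mean(L,0))
```

```text
z of face in est frame [-0.0011 -0.0003  0.0003  0.0008  0.0016]
plane slope [0.00012424 0.00036888 0.0002459 ]
[198.  182.9] [ 180  167   37   32 1078] [0.0203 0.0403 0.0003]
[237.5 182.4] [ 220  167   36   32 1092] [0.0205 0.0003 0.0003]
[276.5 182.5] [ 260  167   35   32 1090] [ 0.0202 -0.0395  0.0003]
[239.  222.1] [222 207  35  31 979] [-0.022   0.0003  0.0003]
[277.6 222.4] [ 261  207   39   34 1053] [-0.0228 -0.0406  0.0003]
[200.8 221.9] [183 208  36  29 969] [-0.0215  0.0404  0.0003]
[-0.00087294  0.00022502  0.00025772]
```

Run:
```python
from tgt import *
print(delta(cell(-1,-1)+.006*N,-N,-Y))
print('per mm in -N', (-N/150).round(5))
```

```text
('lin', array([ 0.2978,  0.0916, -0.8373]), 'rot', array([0.0266, 0.0126, 0.0166]), 'dist mm', array([  44.7,   13.7, -125.6]), 'deg', np.float64(2.03))
per mm in -N [ 0.00295  0.00154 -0.00577]
```

```bash
python3 -m pendant '[{"fingers":-1,"linear":[0.1,0.0,-0.25],"delta_rot":[0.027,0.013,0.017]},{"fingers":-1,"linear":[0.2,0.04,-0.5],"delta_rot":[0.027,0.013,0.017]},{"fingers":-1,"linear":[0.26,0.07,-0.7],"delta_rot":[0.027,0.013,0.017]},{"fingers":-1,"linear":[0.298,0.092,-0.837],"delta_rot":[0.027,0.013,0.017]},{"fingers":-1,"linear":[0.298,0.092,-0.837],"delta_rot":[0.027,0.013,0.017]}]'
python3 - <<'E'
from tgt import *
print(delta(cell(-1,-1)-.018*N,-N,-Y),rackxyz(tip()))
E
```

```text
clock: 1.8
tcp_pos: [0.4878, -0.3549, 0.2765]
tcp_rot: [0.938, 0.23, 0.25, -0.064]
ft_force: [-0.4, 0.4, 0.9]
opening: 0.004
finger_force: 0.0
('lin', array([ 0.0728,  0.0377, -0.1226]), 'rot', array([-0.0035, -0.0031, -0.0001]), 'dist mm', array([ 10.9,   5.6, -18.4]), 'deg', np.float64(0.28)) [-0.02267723 -0.03914763  0.00406875]
```

```bash
python3 -m pendant '[{"fingers":-1,"linear":[0.03,0.016,-0.06],"delta_rot":[0,0,0]},{"fingers":-1,"linear":[0.073,0.038,-0.123],"delta_rot":[0,0,0]},{"fingers":-1,"linear":[0.073,0.038,-0.123],"delta_rot":[0,0,0]}]'
python3 -m pendant '[{"fingers":-1,"linear":[0.007,0.004,-0.0145],"delta_rot":[0,0,0]},{"fingers":-1,"linear":[0.0135,0.007,-0.026],"delta_rot":[0,0,0]},{"fingers":-1,"linear":[0.0135,0.007,-0.026],"delta_rot":[0,0,0]}]'
python3 -c "
from tgt import *
print(rackxyz(tip()))"
```

```text
clock: 2.1
tcp_pos: [0.4996, -0.3487, 0.2604]
tcp_rot: [0.938, 0.231, 0.252, -0.062]
ft_force: [0.4, 0.7, -0.8]
opening: 0.006
finger_force: 0.4
clock: 2.4
tcp_pos: [0.5013, -0.3477, 0.2571]
tcp_rot: [0.938, 0.231, 0.252, -0.062]
ft_force: [-0.1, -0.3, -1.1]
opening: 0.008
finger_force: 0.4
[-0.01861016 -0.03994483 -0.02043748]
```

```bash
python3 -m pendant '[{"fingers":-1,"linear":[0.006,0.003,-0.0116],"delta_rot":[0,0,0]},{"fingers":-1,"linear":[0.0075,0.004,-0.0145],"delta_rot":[0,0,0]},{"fingers":-1,"linear":[0.0075,0.004,-0.0145],"delta_rot":[0,0,0]}]'
python3 -c "
from tgt import *
print(rackxyz(tip()))"
```

```text
clock: 2.7
tcp_pos: [0.5021, -0.348, 0.257]
tcp_rot: [0.938, 0.231, 0.253, -0.06]
ft_force: [-11.4, -3.1, 20.2]
opening: 0.007
finger_force: 12.2
[-0.01789258 -0.04112268 -0.02078274]
```

```bash
python3 -m pendant '[{"fingers":-1,"linear":[-0.04,-0.021,0.08],"delta_rot":[0,0,0]},{"fingers":-1,"linear":[-0.086,-0.045,0.168],"delta_rot":[0,0,0]},{"fingers":-1,"linear":[-0.086,-0.045,0.168],"delta_rot":[0,0,0]},{"fingers":-1,"linear":[0.114,0.059,0.298],"delta_rot":[0,0,0]},{"fingers":-1,"linear":[0.114,0.059,0.298],"delta_rot":[0,0,0]}]'
python3 -c "
from tgt import *
print(rackxyz(tip()));print(delta(cell(1,-1)-.0195*N,-N,-Y))"
```

```text
clock: 3.2
tcp_pos: [0.5215, -0.3374, 0.3014]
tcp_rot: [0.937, 0.231, 0.253, -0.061]
ft_force: [-1.0, -0.9, 0.1]
opening: 0.004
finger_force: 0.0
[ 0.02349462 -0.04042232  0.00662522]
('lin', array([ 0.0675,  0.0356, -0.1571]), 'rot', array([ 0.0013,  0.0042, -0.0015]), 'dist mm', array([ 10.1,   5.3, -23.6]), 'deg', np.float64(0.28))
```

```bash
python3 -m pendant '[{"fingers":-1,"linear":[0.034,0.018,-0.079],"delta_rot":[0,0,0]},{"fingers":-1,"linear":[0.0675,0.0356,-0.157],"delta_rot":[0,0,0]},{"fingers":-1,"linear":[0.0675,0.0356,-0.157],"delta_rot":[0,0,0]},{"fingers":-1,"linear":[0.073,0.0385,-0.168],"delta_rot":[0,0,0]},{"fingers":-1,"linear":[0.078,0.041,-0.177],"delta_rot":[0,0,0]},{"fingers":-1,"linear":[0.078,0.041,-0.177],"delta_rot":[0,0,0]}]'
python3 -c "
from tgt import *
print(rackxyz(tip()))"
```

```text
clock: 3.8
tcp_pos: [0.5303, -0.3338, 0.2752]
tcp_rot: [0.938, 0.23, 0.254, -0.06]
ft_force: [-22.1, -7.4, 37.0]
opening: 0.005
finger_force: 22.8
[ 0.01859065 -0.04193863 -0.02082412]
```

```bash
python3 -m pendant '[{"fingers":-1,"linear":[-0.044,-0.023,0.087],"delta_rot":[0,0,0]},{"fingers":-1,"linear":[-0.089,-0.046,0.173],"delta_rot":[0,0,0]},{"fingers":-1,"linear":[-0.089,-0.046,0.173],"delta_rot":[0,0,0]},{"fingers":-1,"linear":[-0.21,0.19,0.173],"delta_rot":[0,0,0]},{"fingers":-1,"linear":[-0.21,0.19,0.173],"delta_rot":[0,0,0]}]'
python3 -c "
from tgt import *
print(rackxyz(tip()));print(delta(cell(1,0)-.0195*N,-N,-Y))"
```

```text
clock: 4.3
tcp_pos: [0.4982, -0.3008, 0.2975]
tcp_rot: [0.938, 0.231, 0.251, -0.064]
ft_force: [0.0, -0.4, 1.0]
opening: 0.004
finger_force: 0.0
[0.01773805 0.00399612 0.00510952]
('lin', array([ 0.0992,  0.0283, -0.1311]), 'rot', array([-0.0036, -0.0017, -0.0018]), 'dist mm', array([ 14.9,   4.3, -19.7]), 'deg', np.float64(0.26))
```

```bash
python3 -m pendant '[{"fingers":-1,"linear":[0.033,-0.01,0.01],"delta_rot":[0,0,0]},{"fingers":-1,"linear":[0.066,0.01,-0.06],"delta_rot":[0,0,0]},{"fingers":-1,"linear":[0.099,0.028,-0.131],"delta_rot":[0,0,0]},{"fingers":-1,"linear":[0.099,0.028,-0.131],"delta_rot":[0,0,0]},{"fingers":-1,"linear":[0.108,0.033,-0.148],"delta_rot":[0,0,0]},{"fingers":-1,"linear":[0.108,0.033,-0.148],"delta_rot":[0,0,0]}]'
python3 -c "
from tgt import *
print(rackxyz(tip()))"
```

```text
clock: 4.9
tcp_pos: [0.5162, -0.2995, 0.2772]
tcp_rot: [0.938, 0.23, 0.253, -0.061]
ft_force: [-9.4, -3.3, 14.7]
opening: 0.004
finger_force: 9.2
[ 0.02234764 -0.00445628 -0.02080174]
```

```bash
python3 -m pendant '[{"fingers":-1,"linear":[-0.044,-0.023,0.085],"delta_rot":[0,0,0]},{"fingers":-1,"linear":[-0.089,-0.046,0.17],"delta_rot":[0,0,0]},{"fingers":-1,"linear":[-0.089,-0.046,0.17],"delta_rot":[0,0,0]},{"fingers":-1,"linear":[-0.318,-0.136,0.026],"delta_rot":[0,0,0]},{"fingers":-1,"linear":[-0.318,-0.136,0.026],"delta_rot":[0,0,0]}]'
python3 -c "
from tgt import *
print(rackxyz(tip()));print(delta(cell(-1,0)-.0195*N,-N,-Y))"
```

```text
clock: 5.4
tcp_pos: [0.4658, -0.3195, 0.2785]
tcp_rot: [0.938, 0.229, 0.251, -0.063]
ft_force: [0.4, 0.1, -0.3]
opening: 0.003
finger_force: 0.0
[-0.0241188   0.0020271   0.00728088]
('lin', array([ 0.0999,  0.0403, -0.1443]), 'rot', array([-0.0028, -0.0015,  0.0011]), 'dist mm', array([ 15. ,   6. , -21.6]), 'deg', np.float64(0.2))
```

```bash
python3 -m pendant '[{"fingers":-1,"linear":[0.033,0.012,-0.048],"delta_rot":[0,0,0]},{"fingers":-1,"linear":[0.066,0.027,-0.096],"delta_rot":[0,0,0]},{"fingers":-1,"linear":[0.1,0.04,-0.144],"delta_rot":[0,0,0]},{"fingers":-1,"linear":[0.1,0.04,-0.144],"delta_rot":[0,0,0]},{"fingers":-1,"linear":[0.109,0.045,-0.161],"delta_rot":[0,0,0]},{"fingers":-1,"linear":[0.109,0.045,-0.161],"delta_rot":[0,0,0]}]'
python3 -c "
from tgt import *
print(rackxyz(tip()))"
```

```text
clock: 6.0
tcp_pos: [0.4848, -0.312, 0.2561]
tcp_rot: [0.938, 0.231, 0.252, -0.062]
ft_force: [0.3, 0.5, -0.7]
opening: 0.004
finger_force: 0.6
[-0.01743127 -0.00053543 -0.02221867]
```

```bash
python3 -m pendant '[{"fingers":-1,"linear":[0.006,0.003,-0.0116],"delta_rot":[0,0,0]},{"fingers":-1,"linear":[0.012,0.006,-0.023],"delta_rot":[0,0,0]},{"fingers":-1,"linear":[0.018,0.009,-0.035],"delta_rot":[0,0,0]},{"fingers":-1,"linear":[0.018,0.009,-0.035],"delta_rot":[0,0,0]}]'
python3 -c "
from tgt import *
print(rackxyz(tip()))"
```

```text
clock: 6.4
tcp_pos: [0.4873, -0.311, 0.2509]
tcp_rot: [0.938, 0.23, 0.252, -0.062]
ft_force: [0.1, 0.2, -0.9]
opening: 0.004
finger_force: 0.5
[-0.01774915 -0.00077755 -0.0280945 ]
```

```bash
python3 -m pendant '[{"fingers":-1,"linear":[-0.052,-0.027,0.1],"delta_rot":[0,0,0]},{"fingers":-1,"linear":[-0.103,-0.054,0.202],"delta_rot":[0,0,0]},{"fingers":-1,"linear":[-0.103,-0.054,0.202],"delta_rot":[0,0,0]},{"fingers":-1,"linear":[-0.243,0.177,0.192],"delta_rot":[0,0,0]},{"fingers":-1,"linear":[-0.243,0.177,0.192],"delta_rot":[0,0,0]}]'
python3 -c "
from tgt import *
print(rackxyz(tip()));print(delta(cell(-1,1)-.0195*N,-N,-Y))"
```

```text
clock: 6.9
tcp_pos: [0.4487, -0.2818, 0.2801]
tcp_rot: [0.938, 0.231, 0.251, -0.063]
ft_force: [0.0, 1.0, 0.4]
opening: 0.003
finger_force: 0.0
[-0.02120076  0.04343408  0.00750581]
('lin', array([ 0.0906,  0.0257, -0.1546]), 'rot', array([-0.0026, -0.0003, -0.0012]), 'dist mm', array([ 13.6,   3.9, -23.2]), 'deg', np.float64(0.18))
```

```bash
python3 -m pendant '[{"fingers":-1,"linear":[0.03,0.008,-0.052],"delta_rot":[0,0,0]},{"fingers":-1,"linear":[0.06,0.017,-0.104],"delta_rot":[0,0,0]},{"fingers":-1,"linear":[0.091,0.026,-0.155],"delta_rot":[0,0,0]},{"fingers":-1,"linear":[0.091,0.026,-0.155],"delta_rot":[0,0,0]},{"fingers":-1,"linear":[0.1,0.031,-0.172],"delta_rot":[0,0,0]},{"fingers":-1,"linear":[0.1,0.031,-0.172],"delta_rot":[0,0,0]}]'
python3 -c "
from tgt import *
print(rackxyz(tip()))"
```

```text
clock: 7.5
tcp_pos: [0.4662, -0.2815, 0.2561]
tcp_rot: [0.938, 0.23, 0.254, -0.059]
ft_force: [-18.1, -9.3, 33.4]
opening: 0.006
finger_force: 20.1
[-0.01909673  0.03389899 -0.02108323]
```

Run:
```python
from tgt import *
print(delta(np.array([.4315,-.317,.115]),[0,0,-1],-Y))
```

```text
('lin', array([-0.2315, -0.2365,  0.3261]), 'rot', array([-2.28e-01,  4.49e-01,  2.00e-04]), 'dist mm', array([-34.7, -35.5,  48.9]), 'deg', np.float64(30.21))
```

```bash
python3 -m pendant '[{"fingers":-1,"linear":[-0.06,-0.03,0.115],"delta_rot":[0,0,0]},{"fingers":-1,"linear":[-0.12,-0.06,0.23],"delta_rot":[0,0,0]},{"fingers":-1,"linear":[-0.16,-0.12,0.33],"delta_rot":[-0.05,0.1,0]},{"fingers":-0.1,"linear":[-0.2,-0.18,0.38],"delta_rot":[-0.11,0.22,0]},{"fingers":-0.1,"linear":[-0.22,-0.23,0.38],"delta_rot":[-0.17,0.34,0]},{"fingers":-0.1,"linear":[-0.23,-0.236,0.35],"delta_rot":[-0.228,0.449,0]},{"fingers":-0.1,"linear":[-0.23,-0.236,0.35],"delta_rot":[-0.228,0.449,0]},{"fingers":-0.1,"linear":[-0.23,-0.236,0.35],"delta_rot":[-0.228,0.449,0]}]'
python3 - <<'E'
from tgt import *
im,d,c=grab('wrist'); cv2.imwrite('pics/w2.png',im[:,:,::-1])
print(tip(),delta(np.array([.4315,-.317,.0595]),[0,0,-1],-Y))
E
```

```text
clock: 8.3
tcp_pos: [0.4319, -0.315, 0.3059]
tcp_rot: [0.971, 0.238, 0.0, -0.004]
ft_force: [-0.8, -0.0, 0.2]
opening: 0.367
finger_force: 0.0
[ 0.43146181 -0.31354414  0.11607752] ('lin', array([-0.0016, -0.0132, -0.3771]), 'rot', array([-0.0074, -0.0014,  0.0013]), 'dist mm', array([ -0.2,  -2. , -56.6]), 'deg', np.float64(0.46))
```

View pics/w2.png

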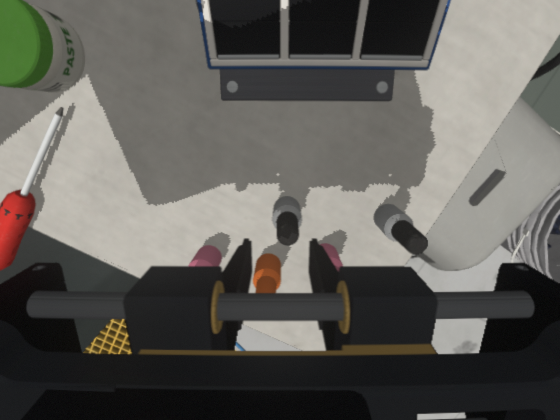

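Bottle 1's cap is near (287,232) between the fingertips, and bottle 2's cap top is near (412,242). I cross-check both on the 74 mm plane.

Run:
```python
from tgt import *
im,d,c=load('wrist'); print(plane(c,[[287,230],[412,240]],.074).round(4))
for (a,b) in [(287,225),(408,235)]:
    v,u=np.mgrid[b-25:b+26,a-25:a+26]; uv=np.c_[u.ravel(),v.ravel()]; p=pts(c,d,uv); k=(abs(p[:,2]-.074)<.004)&(im[uv[:,1],uv[:,0]].max(1)<80)
    print(k.sum(),uv[k].mean(0),p[k].mean(0).round(4),np.ptp(p[k],axis=0).round(4))
```

```text
[[ 0.4345 -0.3177  0.074 ]
 [ 0.4708 -0.4042  0.074 ]]
377 [287.16180371 233.66578249] [ 0.4319 -0.3192  0.0737] [0.0165 0.0165 0.0057]
372 [416.11827957 243.33064516] [ 0.4699 -0.4087  0.0736] [0.0154 0.0158 0.0059]
```

```bash
python3 -m pendant '[{"fingers":-0.1,"linear":[0,-0.022,-0.1],"delta_rot":[-0.007,0,0]},{"fingers":-0.1,"linear":[0,-0.022,-0.25],"delta_rot":[-0.007,0,0]},{"fingers":-0.1,"linear":[0,-0.022,-0.377],"delta_rot":[-0.007,0,0]},{"fingers":-0.1,"linear":[0,-0.022,-0.377],"delta_rot":[-0.007,0,0]},{"fingers":-1,"linear":[0,-0.022,-0.377],"delta_rot":[-0.007,0,0]},{"fingers":-1,"linear":[0,-0.022,-0.377],"delta_rot":[-0.007,0,0]},{"fingers":-1,"linear":[0,-0.022,-0.377],"delta_rot":[-0.007,0,0]},{"fingers":-1,"linear":[0,-0.022,-0.377],"delta_rot":[-0.007,0,0]}]'
python3 - <<'E'
from tgt import *
print(tip()); L=.058+.012
s=sense(); print('foot at tip+%.4f'%tip()[2])
E
```

```text
clock: 9.15
tcp_pos: [0.4314, -0.3185, 0.2507]
tcp_rot: [0.971, 0.238, -0.002, 0.001]
ft_force: [1.2, -0.2, 4.2]
opening: 0.185
finger_force: 30.0
[ 0.43070143 -0.31921377  0.060741  ]
foot at tip+0.0607
```

```bash
python3 -m pendant '[{"fingers":-1,"linear":[0,0,0.15],"delta_rot":[0,0,0]},{"fingers":-1,"linear":[0,0,0.45],"delta_rot":[0,0,0]},{"fingers":-1,"linear":[0,0.05,0.75],"delta_rot":[0.05,-0.1,0]},{"fingers":-1,"linear":[0,0.1,0.95],"delta_rot":[0.11,-0.22,0]},{"fingers":-1,"linear":[0,0.2,1],"delta_rot":[0.17,-0.34,0]},{"fingers":-1,"linear":[0,0.3,1],"delta_rot":[0.232,-0.443,0]},{"fingers":-1,"linear":[0,0.3,1],"delta_rot":[0.232,-0.443,0]}]'
python3 - <<'E'
from tgt import *
print(rackxyz(tip())); print(delta(cell(1,1)+.0747*N,-N,-Y),sense()['opening'])
E
```

```text
clock: 9.85
tcp_pos: [0.4308, -0.2723, 0.4008]
tcp_rot: [0.938, 0.23, 0.251, -0.062]
ft_force: [-0.6, -0.3, -0.5]
opening: 0.184
finger_force: 30.0
[0.02869212 0.05959445 0.11776911]
('lin', array([ 0.1468, -0.0711, -0.2755]), 'rot', array([ 0.0005, -0.0017,  0.0012]), 'dist mm', array([ 22. , -10.7, -41.3]), 'deg', np.float64(0.12)) 0.18379312294137493
```

```bash
python3 -m pendant '[{"fingers":-1,"linear":[0.07,-0.07,-0.05],"delta_rot":[0,0,0]},{"fingers":-1,"linear":[0.12,-0.07,-0.15],"delta_rot":[0,0,0]},{"fingers":-1,"linear":[0.147,-0.071,-0.275],"delta_rot":[0,0,0]},{"fingers":-1,"linear":[0.147,-0.071,-0.275],"delta_rot":[0,0,0]}]'
python3 - <<'E'
from tgt import *
print(rackxyz(tip())); print(delta(cell(1,1)+.004*N,-N,-Y),sense()['opening'])
E
```

```text
clock: 10.25
tcp_pos: [0.454, -0.2845, 0.3554]
tcp_rot: [0.939, 0.23, 0.247, -0.063]
ft_force: [-0.3, 0.4, 0.4]
opening: 0.184
finger_force: 30.0
[0.01762365 0.03888186 0.07105601]
('lin', array([ 0.201 ,  0.1193, -0.3814]), 'rot', array([-0.0005, -0.0097,  0.0008]), 'dist mm', array([ 30.1,  17.9, -57.2]), 'deg', np.float64(0.59)) 0.18355969820345508
```

```bash
python3 -m pendant '[{"fingers":-1,"linear":[0.014,0.016,0.011],"delta_rot":[0,-0.01,0]},{"fingers":-1,"linear":[0.045,0.033,-0.055],"delta_rot":[0,-0.01,0]},{"fingers":-1,"linear":[0.076,0.05,-0.12],"delta_rot":[0,-0.01,0]},{"fingers":-1,"linear":[0.107,0.068,-0.185],"delta_rot":[0,-0.01,0]},{"fingers":-1,"linear":[0.107,0.068,-0.185],"delta_rot":[0,-0.01,0]}]'
python3 - <<'E'
from tgt import *
print(rackxyz(tip())); print(delta(cell(1,1)+.004*N,-N,-Y),sense()['opening'])
E
```

```text
clock: 10.75
tcp_pos: [0.4698, -0.2734, 0.3296]
tcp_rot: [0.938, 0.23, 0.253, -0.061]
ft_force: [0.2, 0.2, -0.2]
opening: 0.182
finger_force: 30.0
[0.02350245 0.04020248 0.03906838]
('lin', array([ 0.0955,  0.0453, -0.209 ]), 'rot', array([0.0005, 0.0034, 0.0006]), 'dist mm', array([ 14.3,   6.8, -31.3]), 'deg', np.float64(0.21)) 0.18245916182082927
```

```bash
python3 -m pendant '[{"fingers":-1,"linear":[0.02,0.01,-0.055],"delta_rot":[0,0,0]},{"fingers":-1,"linear":[0.045,0.022,-0.107],"delta_rot":[0,0,0]},{"fingers":-1,"linear":[0.07,0.034,-0.16],"delta_rot":[0,0,0]},{"fingers":-1,"linear":[0.0955,0.045,-0.209],"delta_rot":[0,0,0]},{"fingers":-1,"linear":[0.0955,0.045,-0.209],"delta_rot":[0,0,0]}]'
python3 - <<'E'
from tgt import *
print(rackxyz(tip()),sense()['opening'])
E
```

```text
clock: 11.25
tcp_pos: [0.4841, -0.2669, 0.2985]
tcp_rot: [0.938, 0.23, 0.253, -0.061]
ft_force: [-0.2, 0.9, -0.9]
opening: 0.186
finger_force: 30.0
[0.02159242 0.03918215 0.00436619] 0.18645519840665614
```

Foot is about 56 mm into the cell with no resistance. I release, retract, close the fingers and push.

```bash
python3 -m pendant '[{"fingers":-0.3,"linear":[0,0,0],"delta_rot":[0,0,0]},{"fingers":-0.3,"linear":[0,0,0],"delta_rot":[0,0,0]},{"fingers":-0.3,"linear":[-0.05,-0.026,0.098],"delta_rot":[0,0,0]},{"fingers":-0.3,"linear":[-0.1,-0.052,0.196],"delta_rot":[0,0,0]},{"fingers":-1,"linear":[-0.15,-0.077,0.29],"delta_rot":[0,0,0]},{"fingers":-1,"linear":[-0.15,-0.077,0.29],"delta_rot":[0,0,0]},{"fingers":-1,"linear":[-0.15,-0.077,0.29],"delta_rot":[0,0,0]},{"fingers":-1,"linear":[-0.15,-0.077,0.29],"delta_rot":[0,0,0]}]'
python3 - <<'E'
from tgt import *
im,d,c=grab('wrist'); cv2.imwrite('pics/w3.png',im[:,:,::-1])
print(rackxyz(tip()),delta(cell(1,1)+.004*N,-N,-Y))
E
```

```text
clock: 12.05
tcp_pos: [0.4612, -0.2787, 0.343]
tcp_rot: [0.938, 0.23, 0.254, -0.06]
ft_force: [-1.0, -0.5, 0.8]
opening: 0.069
finger_force: 0.0
[0.02159679 0.03919482 0.05555308] ('lin', array([ 0.1524,  0.0804, -0.2974]), 'rot', array([0.0015, 0.0046, 0.0012]), 'dist mm', array([ 22.9,  12.1, -44.6]), 'deg', np.float64(0.3))
```

View pics/w3.png

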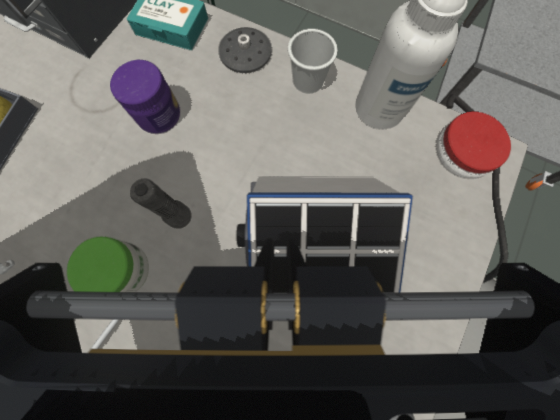

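The wrist view shows the far-left cell at about (275,225), mostly hidden behind the fingers. I push down and watch the force.

```bash
python3 -m pendant '[{"fingers":-1,"linear":[0.05,0.027,-0.099],"delta_rot":[0,0,0]},{"fingers":-1,"linear":[0.1,0.054,-0.198],"delta_rot":[0,0,0]},{"fingers":-1,"linear":[0.15,0.08,-0.297],"delta_rot":[0,0,0]},{"fingers":-1,"linear":[0.18,0.096,-0.355],"delta_rot":[0,0,0]},{"fingers":-1,"linear":[0.203,0.108,-0.4],"delta_rot":[0,0,0]},{"fingers":-1,"linear":[0.218,0.115,-0.427],"delta_rot":[0,0,0]},{"fingers":-1,"linear":[0.218,0.115,-0.427],"delta_rot":[0,0,0]}]'
python3 - <<'E'
from tgt import *
print(rackxyz(tip()))
E
```

```text
clock: 12.8
tcp_pos: [0.4941, -0.2613, 0.2786]
tcp_rot: [0.938, 0.23, 0.253, -0.06]
ft_force: [1.3, 0.2, -0.5]
opening: 0.006
finger_force: 0.5
[ 0.02165029  0.03936413 -0.01858087]
```

```bash
python3 -m pendant '[{"fingers":-1,"linear":[0.005,0.0025,-0.01],"delta_rot":[0,0,0]},{"fingers":-1,"linear":[0.0095,0.005,-0.018],"delta_rot":[0,0,0]},{"fingers":-1,"linear":[0.0095,0.005,-0.018],"delta_rot":[0,0,0]}]'
python3 - <<'E'
from tgt import *
print(rackxyz(tip()))
E
```

```text
clock: 13.1
tcp_pos: [0.4953, -0.2609, 0.2769]
tcp_rot: [0.938, 0.23, 0.254, -0.06]
ft_force: [-1.1, -0.4, 2.3]
opening: 0.007
finger_force: 1.9
[ 0.02201266  0.0388713  -0.02067871]
```

```bash
python3 -m pendant '[{"fingers":-1,"linear":[0.003,0.0015,-0.006],"delta_rot":[0,0,0]},{"fingers":-1,"linear":[0.003,0.0015,-0.006],"delta_rot":[0,0,0]}]'
python3 - <<'E'
from tgt import *
print(rackxyz(tip())); print(delta(np.array([.4697,-.4065,.125]),[0,0,-1],-Y))
E
```

```text
clock: 13.3
tcp_pos: [0.4956, -0.261, 0.2769]
tcp_rot: [0.937, 0.23, 0.254, -0.059]
ft_force: [-8.5, -2.8, 14.7]
opening: 0.002
finger_force: 8.8
[ 0.02230577  0.03839162 -0.02080247]
('lin', array([-0.1724, -0.97  ,  0.254 ]), 'rot', array([-2.281e-01,  4.503e-01,  2.000e-04]), 'dist mm', array([ -25.9, -145.5,   38.1]), 'deg', np.float64(30.29))
```

```bash
python3 -m pendant '[{"fingers":-1,"linear":[-0.067,-0.035,0.13],"delta_rot":[0,0,0]},{"fingers":-1,"linear":[-0.133,-0.07,0.26],"delta_rot":[0,0,0]},{"fingers":-1,"linear":[-0.15,-0.2,0.4],"delta_rot":[0,0,0]},{"fingers":-0.1,"linear":[-0.16,-0.45,0.45],"delta_rot":[-0.06,0.11,0]},{"fingers":-0.1,"linear":[-0.17,-0.7,0.45],"delta_rot":[-0.115,0.23,0]},{"fingers":-0.1,"linear":[-0.172,-0.97,0.4],"delta_rot":[-0.17,0.34,0]},{"fingers":-0.1,"linear":[-0.172,-0.97,0.3],"delta_rot":[-0.228,0.45,0]},{"fingers":-0.1,"linear":[-0.172,-0.97,0.255],"delta_rot":[-0.228,0.45,0]}]'
python3 - <<'E'
from tgt import *
im,d,c=grab('wrist')
v,u=np.mgrid[180:300,230:340]; uv=np.c_[u.ravel(),v.ravel()]; p=pts(c,d,uv); k=(abs(p[:,2]-.074)<.004)&(im[uv[:,1],uv[:,0]].max(1)<80)&(np.hypot(p[:,0]-.47,p[:,1]+.407)<.02)
print(k.sum(),uv[k].mean(0),p[k].mean(0).round(4),np.ptp(p[k],axis=0).round(4))
print(tip(),delta(np.array([.4697,-.4065,.0605]),[0,0,-1],-Y))
E
```

```text
clock: 14.1
tcp_pos: [0.4698, -0.4064, 0.3125]
tcp_rot: [0.971, 0.238, -0.002, -0.001]
ft_force: [-0.0, 1.5, -0.7]
opening: 0.372
finger_force: 0.0
340 [284.72647059 226.82941176] [ 0.4709 -0.4092  0.0737] [0.015  0.0154 0.0061]
[ 0.46968703 -0.40462933  0.1218902 ] ('lin', array([-0.0014, -0.0061, -0.4093]), 'rot', array([-0.0048, -0.0012,  0.0007]), 'dist mm', array([ -0.2,  -0.9, -61.4]), 'deg', np.float64(0.3))
```

```bash
python3 -m pendant '[{"fingers":-0.1,"linear":[0,-0.015,-0.1],"delta_rot":[-0.005,0,0]},{"fingers":-0.1,"linear":[0,-0.015,-0.25],"delta_rot":[-0.005,0,0]},{"fingers":-0.1,"linear":[0,-0.015,-0.409],"delta_rot":[-0.005,0,0]},{"fingers":-0.1,"linear":[0,-0.015,-0.409],"delta_rot":[-0.005,0,0]},{"fingers":-1,"linear":[0,-0.015,-0.409],"delta_rot":[-0.005,0,0]},{"fingers":-1,"linear":[0,-0.015,-0.409],"delta_rot":[-0.005,0,0]},{"fingers":-1,"linear":[0,-0.015,-0.409],"delta_rot":[-0.005,0,0]},{"fingers":-1,"linear":[0,-0.015,-0.409],"delta_rot":[-0.005,0,0]}]'
python3 - <<'E'
from tgt import *
print(tip(),delta(cell(-1,0)+.0747*N,-N,-Y))
E
```

```text
clock: 14.95
tcp_pos: [0.4701, -0.4083, 0.2534]
tcp_rot: [0.971, 0.238, -0.001, 0.002]
ft_force: [0.1, -0.3, 4.5]
opening: 0.182
finger_force: 30.0
[ 0.47003079 -0.40915273  0.06340761] ('lin', array([-0.2067,  0.4868,  0.5668]), 'rot', array([ 0.2358, -0.4436,  0.0017]), 'dist mm', array([-31.,  73.,  85.]), 'deg', np.float64(30.14))
```

```bash
python3 -m pendant '[{"fingers":-1,"linear":[0,0,0.15],"delta_rot":[0,0,0]},{"fingers":-1,"linear":[0,0,0.45],"delta_rot":[0,0,0]},{"fingers":-1,"linear":[-0.1,0.1,0.75],"delta_rot":[0.05,-0.1,0]},{"fingers":-1,"linear":[-0.2,0.25,0.9],"delta_rot":[0.11,-0.22,0]},{"fingers":-1,"linear":[-0.25,0.4,0.9],"delta_rot":[0.17,-0.34,0]},{"fingers":-1,"linear":[-0.25,0.487,0.8],"delta_rot":[0.235,-0.443,0]},{"fingers":-1,"linear":[-0.207,0.487,0.6],"delta_rot":[0.235,-0.443,0]},{"fingers":-1,"linear":[-0.207,0.487,0.567],"delta_rot":[0.235,-0.443,0]}]'
python3 - <<'E'
from tgt import *
print(rackxyz(tip())); print(delta(cell(-1,0)+.003*N,-N,-Y),sense()['opening'])
E
```

```text
clock: 15.75
tcp_pos: [0.4388, -0.3347, 0.3359]
tcp_rot: [0.939, 0.23, 0.25, -0.063]
ft_force: [-0.6, 0.2, 0.3]
opening: 0.186
finger_force: 30.0
[-0.02280093  0.00114391  0.07248973]
('lin', array([ 0.2139,  0.1073, -0.3968]), 'rot', array([-0.002 , -0.0038,  0.0008]), 'dist mm', array([ 32.1,  16.1, -59.5]), 'deg', np.float64(0.26)) 0.18639431590822803
```

```bash
python3 -m pendant '[{"fingers":-1,"linear":[0.03,0.015,-0.057],"delta_rot":[0,0,0]},{"fingers":-1,"linear":[0.06,0.03,-0.113],"delta_rot":[0,0,0]},{"fingers":-1,"linear":[0.09,0.045,-0.17],"delta_rot":[0,0,0]},{"fingers":-1,"linear":[0.12,0.06,-0.227],"delta_rot":[0,0,0]},{"fingers":-1,"linear":[0.12,0.06,-0.227],"delta_rot":[0,0,0]}]'
python3 - <<'E'
from tgt import *
print(rackxyz(tip())); print(delta(cell(-1,0)+.003*N,-N,-Y),sense()['opening'])
E
```

```text
clock: 16.25
tcp_pos: [0.4574, -0.3258, 0.3023]
tcp_rot: [0.938, 0.23, 0.25, -0.063]
ft_force: [-0.6, -0.3, -1.1]
opening: 0.181
finger_force: 30.0
[-0.02162426  0.00031414  0.03311098]
('lin', array([ 0.0897,  0.0476, -0.1732]), 'rot', array([-0.0013, -0.0031,  0.0003]), 'dist mm', array([ 13.5,   7.1, -26. ]), 'deg', np.float64(0.2)) 0.1811435483336056
```

```bash
python3 -m pendant '[{"fingers":-1,"linear":[0.03,0.016,-0.058],"delta_rot":[0,0,0]},{"fingers":-1,"linear":[0.06,0.032,-0.115],"delta_rot":[0,0,0]},{"fingers":-1,"linear":[0.089,0.047,-0.172],"delta_rot":[0,0,0]},{"fingers":-1,"linear":[0.089,0.047,-0.172],"delta_rot":[0,0,0]}]'
python3 - <<'E'
from tgt import *
print(rackxyz(tip()),sense()['opening'])
E
python3 -m pendant '[{"fingers":-0.3,"linear":[0,0,0],"delta_rot":[0,0,0]},{"fingers":-0.3,"linear":[0,0,0],"delta_rot":[0,0,0]},{"fingers":-0.3,"linear":[-0.05,-0.026,0.098],"delta_rot":[0,0,0]},{"fingers":-0.3,"linear":[-0.1,-0.052,0.196],"delta_rot":[0,0,0]},{"fingers":-1,"linear":[-0.15,-0.077,0.29],"delta_rot":[0,0,0]},{"fingers":-1,"linear":[-0.15,-0.077,0.29],"delta_rot":[0,0,0]},{"fingers":-1,"linear":[-0.15,-0.077,0.29],"delta_rot":[0,0,0]},{"fingers":-1,"linear":[-0.15,-0.077,0.29],"delta_rot":[0,0,0]}]'
python3 - <<'E'
from tgt import *
print(rackxyz(tip()),delta(cell(-1,0)-.0195*N,-N,-Y))
E
```

```text
clock: 16.65
tcp_pos: [0.4706, -0.3187, 0.2763]
tcp_rot: [0.938, 0.23, 0.25, -0.063]
ft_force: [-0.5, -0.2, -0.9]
opening: 0.18
finger_force: 30.0
[-0.02166783  0.00047792  0.0030554 ] 0.1803823647564958
clock: 17.45
tcp_pos: [0.4477, -0.3306, 0.321]
tcp_rot: [0.938, 0.23, 0.25, -0.062]
ft_force: [-0.4, -0.2, -0.4]
opening: 0.069
finger_force: 0.0
[-0.0215965   0.00023462  0.05467029] ('lin', array([ 0.2207,  0.1146, -0.4273]), 'rot', array([-0.0005, -0.0022,  0.0012]), 'dist mm', array([ 33.1,  17.2, -64.1]), 'deg', np.float64(0.15))
```

```bash
python3 -m pendant '[{"fingers":-1,"linear":[0.05,0.026,-0.098],"delta_rot":[0,0,0]},{"fingers":-1,"linear":[0.1,0.052,-0.195],"delta_rot":[0,0,0]},{"fingers":-1,"linear":[0.15,0.078,-0.29],"delta_rot":[0,0,0]},{"fingers":-1,"linear":[0.18,0.094,-0.349],"delta_rot":[0,0,0]},{"fingers":-1,"linear":[0.204,0.106,-0.396],"delta_rot":[0,0,0]},{"fingers":-1,"linear":[0.22,0.1145,-0.4273],"delta_rot":[0,0,0]},{"fingers":-1,"linear":[0.228,0.118,-0.441],"delta_rot":[0,0,0]},{"fingers":-1,"linear":[0.228,0.118,-0.441],"delta_rot":[0,0,0]}]'
python3 - <<'E'
from tgt import *
print(rackxyz(tip()))
E
```

```text
clock: 18.25
tcp_pos: [0.4819, -0.3135, 0.2561]
tcp_rot: [0.938, 0.23, 0.251, -0.061]
ft_force: [-4.9, -2.1, 8.8]
opening: 0.004
finger_force: 6.0
[-0.02073101 -0.00090979 -0.02065158]
```

```bash
python3 -m pendant '[{"fingers":-1,"linear":[-0.07,-0.036,0.13],"delta_rot":[0,0,0]},{"fingers":-1,"linear":[-0.14,-0.073,0.27],"delta_rot":[0,0,0]},{"fingers":-1,"linear":[-0.3,-0.16,0.6],"delta_rot":[0,0,0]},{"fingers":-1,"linear":[-0.5,-0.26,0.8],"delta_rot":[0,0,0]},{"fingers":-1,"linear":[-0.7,-0.3,0.8],"delta_rot":[0,0,0]},{"fingers":-1,"linear":[-0.8,-0.3,0.8],"delta_rot":[0,0,0]},{"fingers":-1,"linear":[-0.8,-0.3,0.8],"delta_rot":[0,0,0]}]'
python3 - <<'E'
from tgt import *
im,d,c=grab('wrist'); cv2.imwrite('pics/w4.png',im[:,:,::-1])
E
```

```text
clock: 18.95
tcp_pos: [0.3608, -0.358, 0.3749]
tcp_rot: [0.939, 0.229, 0.25, -0.062]
ft_force: [-0.4, 0.0, 0.2]
opening: 0.002
finger_force: 0.0
```

View pics/w4.png

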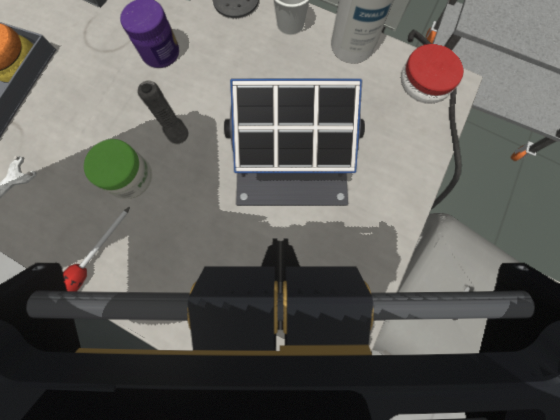

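All six shutters are shut over the rack, which spans (232,80) to (360,172). Nothing protrudes, and the torch (163,112) and both jars (112,165) and (150,33) are still standing. I hand the job in.

```bash
python3 -c "
from rig import job_done; print(job_done())"
```

```text
the job is handed in; nothing more can be done
None
```

I handed the job in at about 19 s of the 72 s allowed: the two bottles are in the far-left and near-middle cells, cap outward and pushed down to the same cap depth as the stored ones. I felt near-middle empty with the gripper but inferred far-left from the other four cells being full, and no verdict came back.

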